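# Turn the trolley wheel valve up

## Robot

A 7-joint arm with a two-finger parallel gripper is mounted at the origin on the work surface. World frame = base frame: x ahead of the robot, y to its left, z up, the work surface at z = 0. Lengths are in m, angles in rad, forces in N, time in s.
With the tool pointing down it reaches from about 0.425 to 0.875 m from the base axis. Payload 8.4 kg.
Tool frame: the origin (TCP) lies between the finger pads; the fingertips stand 14 mm ahead of it and the grasp point (between the pads) lies 5 mm behind it; z points along the fingers, y is the direction in which the jaws open and shut (so a half turn about z gives the same grasp; the last joint's range is limited). The gripper opens to 85 mm and grips with 20 to 120 N. Pads are 22 mm wide; open, the fingers measure 114 mm over their backs; the gripper's body (76 mm by 85 mm) begins 54 mm behind the grasp point. The pads swing forward as they close: fully open they stand 13 mm farther back than shut.
Start: joints at [-1.252, 0.333, 0.04, 1.465, -0.013, 1.343, -0.059], TCP at [0.264, 0.594, 0.245] pointing down, gripper open.
Joint ranges: [-2.58, 2.58], [-0.38, 2.09], [-1.3, 1.39], [0.25, 2.4], [-1.5, 4.64], [0.08, 2.09], [-2.65, 2.65]. Speed limits (rad/s): [2.22, 2.22, 2.79, 2.79, 3.14, 3.14, 3.14].

## Interface

Orientations are given as a unit quaternion [x, y, z, w].
In Python, from cell import ctrl gives the robot as it stands.
- The arm moves only by the tool send_rows, never from a script. Its argument "steps" is one flat list of numbers, 7 for each row, row after row: the turn, a rotation vector about the tool's x, y, z in degrees, then the shift along the tool's x, y, z in mm, then the finger opening in mm, from 0 to 85.4. In form: [rx, ry, rz, tx, ty, tz, grip, rx, ry, rz, tx, ty, tz, grip, ...]. A call has 1 to 20 rows; each row shifts and turns the commanded pose from where the row before left it, along the tool's axes as they then stand; what a row does not reach is not made up. A row lasts 1/8 s, in which the tool goes at most 62.5 mm and 10.7 degrees, less where a joint would pass 70% of its speed; a pose out of reach is approached as far as the arm can. A call with a gripper value outside its range is refused whole. The fingers move at their own pace and stop on an object; "grip_force" is the grip in N (left out, the last holds). Time passes only in rows, so rows that do not move let the fingers close. It gives the time, the measured TCP pose, the force and the opening at its end, in the units of the state.
- ctrl.get_obs(): the state, without advancing time (a new reading comes with each control period).
- ctrl.get_image(name): name is "side" or "top"; returns the picture (384x512x3 uint8, blue, green, red); there is no depth.
- ctrl.camera_model(name): a dict with "vfov" (degrees; the focal length in pixels is half the picture's height over the tangent of half this angle, whatever the lens; pixels are square), "cx", "cy" (the principal point, pixels), "position" and "rotation" of the camera in the world. Camera axes: x right, y down, z forward; pixel columns grow to the right and rows downward; lengths in m; the calibration is good to about 2 mm. A picture is of the moment at which its call begins. camera_model takes no time and is no camera call.
- ctrl.hand_in(): hands the job in, once; it reports no verdict.
The state is a dict: "time_s": time; "joint_positions": joint angles; "joint_velocities": joint speeds; "tau": joint torques, N m; "tcp_pos": TCP position; "orientation": TCP orientation; "contact_force": force on the tool from outside, world axes, zero at the start; "torque": the same for the moment, N m; "width": finger opening in m.
Only numpy, scipy, OpenCV 4.12 (cv2) and the standard library are available. Lean on these libraries where they do the work, as an engineer would, in place of code of your own. Each camera call takes 0.05 s, during which the arm holds its last target. There are 200 camera calls.

## Task

A trolley wheel sits in the sloping stand, held by a flat bar across its hub. With closed fingertips gently push its spokes, one after another, without pinching them, until the valve stem is at the top and points straight up the slope at the stand's pointer, and leave the wheel at rest there. Push on the spokes only, not on the tyre or the valve, and leave the loose things on the bench where they are.

Things in the scene. Friction and masses are not known exactly. Their poses are not given: they have to be found in the camera images.
- stand: Black sheet-steel stand fixed to the bench, foot 300 x 320 mm. Origin: centre of its underside, on the bench; z up. The wheel lies in it on a plane rising at 30 degrees from horizontal towards the stand's +x, its face looking up and to -x, roughly at the robot. In the stand's frame 'up the slope' is (0.866, 0, 0.5), the face normal (-0.5, 0, 0.866)
- axle (a point): Centre of the wheel, on its axle and in its mid-plane, 150 mm above the bench; the point's axes are the stand's. The stand's back plate lies 57 mm behind the mid-plane
- bar (a point): Middle of the top face of the fixed flat bar that crosses the whole wheel over the hub along the stand's y, level: 50 mm wide, 5 mm thick, top 38 mm above the wheel's mid-plane, its legs 176 to 186 mm from the axle. A nut of radius 16 mm stands 8 mm higher here. Spokes are reached only above or below the bar; fingers cannot follow a spoke past it
- pointer (a point): Tip of the thin metal pointer (30 x 6 x 6 mm) on the stand beyond the top of the wheel: exactly up the slope from the axle, 165 mm from it and 22 mm above the wheel's mid-plane; the valve tip should stand in line with it
- wheel (a joint): Turn of the wheel, rad: 0 (or any whole turns) when the valve points straight up the slope; grows counter-clockwise seen looking at its face. It turns either way without stops, with a little friction (2 to 3 N at a spoke's middle), hardly coasts and stays where it is left. It starts with the valve in the lower part
- spokes: Aluminium hub, 5 spokes and rim. Origin: wheel centre in its mid-plane; z: face normal; x: towards the valve; turns with the wheel. Hub radius 30 mm, rim inner radius 110 mm; spokes are radial bars 14 mm wide, 16 mm thick (8 mm either side of the mid-plane), at 36, 108, 180, 252, 324 degrees from the valve, which is midway between two. The gaps are open right through
- tyre: Black rubber tyre, outer radius 150 mm, 36 mm thick (18 mm either side of the mid-plane), inner edge at radius 114 mm. Same origin and axes as the spokes. Not to be pushed
- valve: Valve stem on the face of the rim, 13 mm wide at the foot and 42 mm long: it rises from the rim face and bends outward over the tyre, ending in a black cap. Origin: its foot, 114 mm from the axle, 13 mm above the mid-plane; x: outward from the axle, the way the stem points. Not to be pushed
- valve_tip (a point): Outer end of the valve cap, 142 mm from the axle, 25.5 mm above the wheel's mid-plane
- oil: Loose white bottle, diameter 48, height 130 mm, beside the stand. Origin: centre of underside. Leave alone
- spanner: Loose steel spanner, 170 mm, lying beside the stand. Origin: underside, near the middle. Leave alone
- bracket: Loose black bent-sheet bracket 90 x 60 x 54 mm beside the stand. Origin: centre of underside. Leave alone
- gauge: Loose round pressure gauge, diameter 60, height 25 mm, with a brass stub, beside the stand. Origin: centre of underside. Leave alone

How it is judged:
At the end, for the whole second after the job is handed in: The valve tip is at the top of the wheel, within 15 mm to either side of the line from the axle to the pointer (about 6 degrees), and the wheel is at rest (below 0.05 rad/s) (y of valve_tip in the frame of stand between -0.015 and 0.015 m and height (world z) of valve_tip above 0.22 m and angular speed of spokes below 0.05 rad/s); the robot touches nothing.
It fails at once if the wheel is squeezed or shoved (fingers on it with more than 35 N) (contact force between the fingers and spokes above 35 N).
It fails at once if the valve is pushed (more than 2 N) (contact force between the fingers and valve above 2 N).
It fails at once if the tyre is pushed (more than 6 N) (contact force between the fingers and tyre above 6 N).
It fails at once if a loose thing on the bench is moved or lifted by more than 25 mm (distance of any of oil, spanner, bracket, gauge from where it was at the start of the episode above 0.025 m).
It also fails if it takes over 58 s, if anything falls off the work surface, if the arm or the gripper's body presses on something with over 40 N, if the wrist force passes 120 N, or if a joint passes its speed limit or range.

## Working session

There is one attempt and no reset: what is moved stays moved. The work goes in short steps, Python scripts to look and compute and a tool call to move; the robot and the scene stay as the last step left them, time stands still between calls to the robot, and variables do not carry over. Pictures are saved under pics/ and viewed, about 8 in all and at most 12, crops included, and the job is handed in when it is done.

Besides the shell and the picture viewer there is one more tool, called after "Emit:" as a command line: name --argument value ..., lists and objects as JSON in quotes. send_rows: Moves the arm, as the interface text tells. Its arguments: {"type":"object","properties":{"steps":{"type":"array","items":{"type":"number"}},"grip_force":{"type":"number"}},"required":["steps"]}

```bash
mkdir -p pics; ls
python3 - <<'E'
from cell import ctrl
import cv2
o=ctrl.get_obs();print(o['time_s'],o['tcp_pos'],o['orientation'],o['width'])
for n in('side','top'):
    print(n,ctrl.camera_model(n)); cv2.imwrite(f'pics/{n}0.png',ctrl.get_image(n))
E
```

```text
pics
0.0 [0.26358505 0.59367506 0.2444117 ] [ 2.07394104e-01  9.78257132e-01 -8.09261712e-04 -1.22489830e-04] 0.08571632773921845
side {'vfov': 51.570007408615595, 'cx': 248.5244160440353, 'cy': 193.935794541928, 'position': array([ 0.35314232, -0.73616374,  0.93863704]), 'rotation': array([ 0.91851915, -0.11854783,  0.04095503, -0.37495555])}
top {'vfov': 47.50935383526603, 'cx': 253.54556611501738, 'cy': 185.79670086931458, 'position': array([ 0.42767987, -0.0043542 ,  1.26033356]), 'rotation': array([-0.7015081 ,  0.71180809, -0.01655748,  0.03068371])}
```

View pics/side0.png

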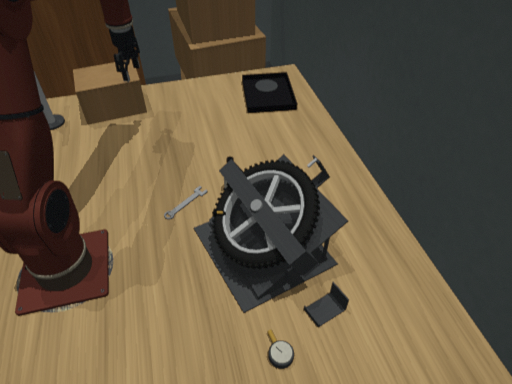

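View pics/top0.png

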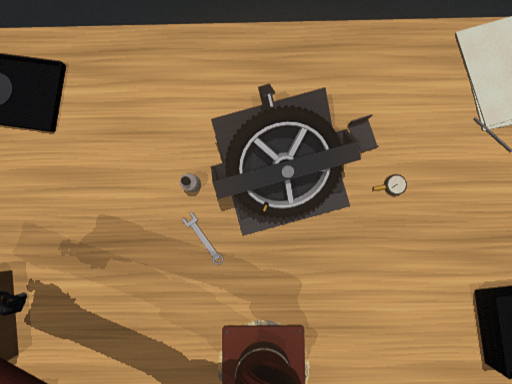

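The pictures show the stand ahead of the robot. In the top view the nut is at about (288,171), the pointer near (268,98) and the valve's brass at (265,207), lower left. I'll enlarge these areas to read them more closely.

Run:
```python
import cv2
a=cv2.imread('pics/top0.png')[75:245,175:385];b=cv2.imread('pics/side0.png')[145:305,185:355]
cv2.imwrite('pics/tc.png',cv2.resize(a,None,fx=3.5,fy=3.5,interpolation=cv2.INTER_CUBIC))
cv2.imwrite('pics/sc.png',cv2.resize(b,None,fx=3.5,fy=3.5,interpolation=cv2.INTER_CUBIC))
```

```text
(no output)
```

View pics/tc.png

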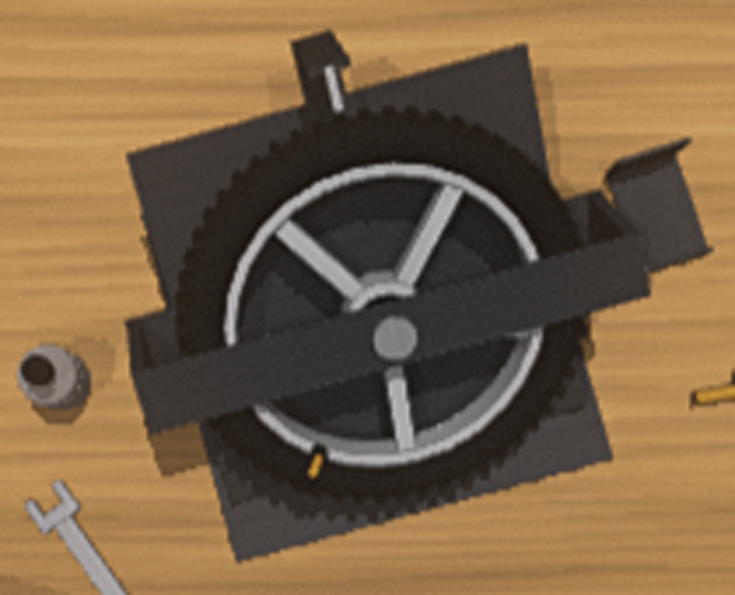

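View pics/sc.png

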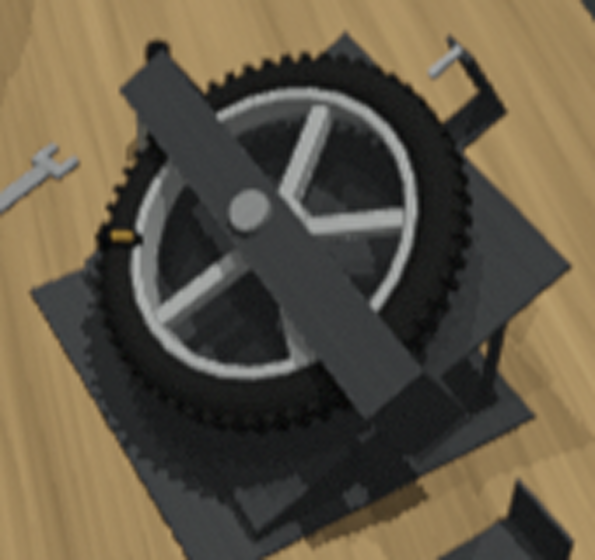

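```bash
cat > h.py <<'E'
import numpy as np
from scipy.spatial.transform import Rotation as R
from scipy.optimize import least_squares
from cell import ctrl
def proj(name,P):
    c=ctrl.camera_model(name);f=192/np.tan(np.radians(c['vfov']/2))
    p=R.from_quat(c['rotation']).inv().apply(np.atleast_2d(P)-c['position'])
    return p[:,:2]/p[:,2:]*f+[c['cx'],c['cy']]
def unproj(name,uv,z):
    c=ctrl.camera_model(name);f=192/np.tan(np.radians(c['vfov']/2))
    d=R.from_quat(c['rotation']).apply([*((np.array(uv)-[c['cx'],c['cy']])/f),1]);o=c['position']
    return o+d*(z-o[2])/d[2]
U=np.array([.8660254,0,.5]);N=np.array([-.5,0,.8660254]);V=np.array([0,1.,0])
def pt(u,v,n): return np.array([0,0,.15])+u*U+v*V+n*N   # wheel coords -> stand frame
def world(s,P): return R.from_euler('z',s[2]).apply(P)+[s[0],s[1],0]
def valve(ph): return pt(.142*np.cos(ph),.142*np.sin(ph),.0255)
def spoke(ph,k,r=.108,n=.008): a=ph+np.radians(36+72*k); return pt(r*np.cos(a),r*np.sin(a),n)
E
cat > fit.py <<'E'
from h import *
t=lambda u,v:((u+.5)/3.5-.5+175,(v+.5)/3.5-.5+75); s=lambda u,v:((u+.5)/3.5-.5+185,(v+.5)/3.5-.5+145)
nut=pt(0,0,.046);ptr=pt(.165,0,.022)
F=lambda x,y:np.array([x*.15,y*.16,0])
O=[('top',nut,t(395,338)),('top',ptr,t(340,108)),('side',nut,s(249,211)),('side',ptr,s(430,74)),
('top',F(1,1),t(128,153)),('top',F(1,-1),t(525,45)),('top',F(-1,-1),t(612,458)),('top',F(-1,1),t(238,560)),('side',F(1,-1),s(570,267))]
W=[('top','v',t(314,480)),('top',3,t(283,226)),('top',2,t(457,185)),('top',0,t(405,450)),('side','v',s(103,236)),('side',2,s(403,217)),('side',3,s(322,107)),('side',0,s(163,318))]
def res(q):
    r=[proj(c,world(q,P))[0]-o for c,P,o in O]
    r+=[proj(c,world(q,valve(q[3]) if k=='v' else spoke(q[3],k)))[0]-o for c,k,o in W]
    return np.array(r)
q=least_squares(lambda q:res(q).ravel(),[.5,-.1,.25,2.6],loss='soft_l1').x
# spoke index: 2=-30deg,3=42deg,0=186
print(q,np.degrees(q[2:]));print(res(q).round(1).tolist())
np.save('q.npy',q)
for n,uv,z in[('oil',(187,179),.13),('spanner',(200,237),0)]:print(n,unproj('top',uv,z))
o=ctrl.get_obs();Rs=R.from_euler('z',q[2]);M=np.c_[-U,V,-N]
Rt=Rs*R.from_matrix(M);T=R.from_quat(o['orientation'])
print('rotvec tool deg',np.degrees((T.inv()*Rt).as_rotvec()))
g=world(q,pt(.07,0,.15));print('above target',g,'axle',world(q,pt(0,0,0)),'shift cur tool mm',T.inv().apply(g-o['tcp_pos'])*1e3)
E
python3 fit.py
```

```text
[ 0.55693651 -0.06249672  0.25709869  2.44623844] [ 14.73066977 140.15913849]
[[0.3, -0.2], [-0.5, -0.5], [0.6, -0.1], [0.9, 0.8], [4.0, 17.1], [-4.0, 18.6], [0.2, -0.5], [-0.2, 0.3], [-9.2, 43.7], [-2.9, 2.2], [-0.9, -0.9], [-0.1, 0.1], [0.6, -1.3], [-0.5, 0.6], [1.6, 0.2], [0.5, -0.4], [-0.3, -0.2]]
oil [0.52391089 0.19104784 0.13      ]
spanner [0.36675644 0.17657071 0.        ]
rotvec tool deg [-10.20108919 -28.86486782 -37.74730167]
above target [ 0.54303088 -0.06615275  0.31490381] axle [ 0.55693651 -0.06249672  0.15      ] shift cur tool mm [-523.15135883 -489.82961276  -69.61946161]
```

The fit is good: the stand is at (0.557, -0.062) with yaw 14.7°, the wheel is at about 140°, and there are spokes at -40° and +32°. I'll move above the upper half first, then turn the tool to match the wheel face.

Emit:
send_rows --steps '[0,0,0,-30,-25,-15,0,0,0,0,-33,-31,-10,0,0,0,0,-33,-31,-10,0,0,0,0,-33,-31,-10,0,0,0,0,-33,-31,-10,0,0,0,0,-33,-31,-10,0,0,0,0,-33,-31,-5,0,0,0,0,-33,-31,0,0,0,0,0,-33,-31,0,0,0,0,0,-33,-31,0,0,0,0,0,-33,-31,0,0,0,0,0,-33,-31,0,0,0,0,0,-33,-31,0,0,0,0,0,-33,-31,0,0,0,0,0,-33,-31,0,0,0,0,0,-31,-31,0,0]' --grip_force 20

```text
time_s: 2.1
tcp_pos: [0.5432, -0.0674, 0.3151]
orientation: [0.207, 0.978, -0.0, -0.0]
contact_force: [0.1, 0.6, -0.2]
width: 0.0001
```

Emit:
send_rows --steps '[-1.28,-3.61,-4.72,0,0,0,0,-1.28,-3.61,-4.72,0,0,0,0,-1.28,-3.61,-4.72,0,0,0,0,-1.28,-3.61,-4.72,0,0,0,0,-1.28,-3.61,-4.72,0,0,0,0,-1.28,-3.61,-4.72,0,0,0,0,-1.28,-3.61,-4.72,0,0,0,0,-1.28,-3.61,-4.72,0,0,0,0,0,0,0,0,0,0,0,0,0,0,0,0,0,0]'

```text
time_s: 3.35
tcp_pos: [0.543, -0.0658, 0.3155]
orientation: [-0.123, 0.958, 0.034, 0.257]
contact_force: [0.1, 0.0, -0.2]
width: 0.0002
```

```bash
cat > st.py <<'E'
from h import *
q=np.load('q.npy');o=ctrl.get_obs();T=R.from_quat(o['orientation'])
Rt=R.from_euler('z',q[2])*R.from_matrix(np.c_[-U,V,-N])
d=R.from_euler('z',q[2]).inv().apply(o['tcp_pos']-world(q,pt(0,0,0)))
print('t',o['time_s'],'u,v,n mm',(d@np.c_[U,V,N]*1e3).round(1),'rot err',np.degrees((T.inv()*Rt).as_rotvec()).round(2),'w',o['width'],'F',o['contact_force'].round(1),o['joint_positions'].round(2))
E
python3 st.py
```

```text
t 3.35 u,v,n mm [ 70.3   0.4 150.5] rot err [ 0.08  0.01 -0.12] w 0.0001781697243640797 F [ 0.1  0.  -0.2] [-0.63 -0.35  0.64  2.02  0.08  0.9   1.83]
```

Emit:
send_rows --steps '[0,0,0,0,0,20,0,0,0,0,0,0,20,0,0,0,0,0,0,20,0,0,0,0,0,0,20,0,0,0,0,0,0,20,0,0,0,0,0,0,10,0,0,0,0,0,0,10,0,0,0,0,0,0,10,0,0,0,0,0,0,8,0,0,0,0,0,0,5,0,0,0,0,0,0,5,0,0,0,0,0,0,5,0,0,0,0,0,0,5,0,0,0,0,0,0,5,0,0,0,0,0,0,0,0]'

```text
time_s: 5.22
tcp_pos: [0.6218, -0.045, 0.1738]
orientation: [-0.124, 0.958, 0.034, 0.257]
contact_force: [0.3, -1.3, 0.5]
width: -0.0
```

```bash
python3 st.py
python3 - <<'E'
from cell import ctrl
import cv2
a=ctrl.get_image('side')[145:305,185:355]
cv2.imwrite('pics/s1.png',cv2.resize(a,None,fx=3.5,fy=3.5,interpolation=cv2.INTER_CUBIC))
E
```

```text
t 5.225 u,v,n mm [ 70.    0.5 -13. ] rot err [ 0.08  0.03 -0.03] w -3.0936707505166415e-05 F [ 0.3 -1.3  0.5] [-0.79  0.04  0.93  2.09 -0.42  0.58  2.25]
```

View pics/s1.png

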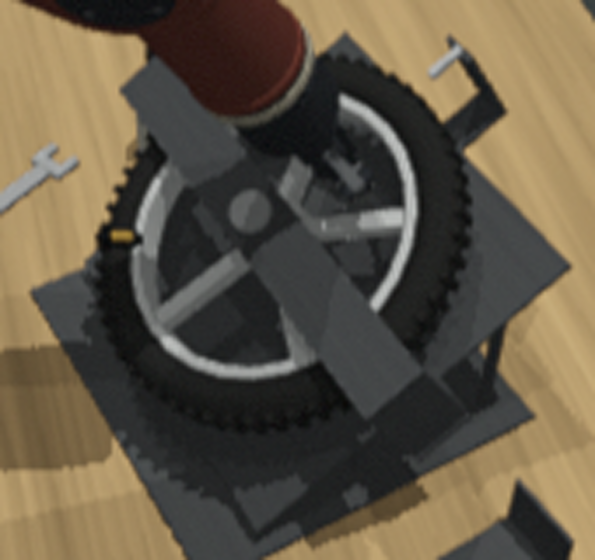

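The fingers are in the gap between the spokes at (345,165), with the wheel unmoved. I went 15 mm deeper than planned, so I'll back out first and then push clockwise.

Emit:
send_rows --steps '[0,0,0,0,0,-8,0,0,0,0,0,0,-7,0,0,0,0,0,-6,0,0,0,0,0,0,-6,0,0,0,0,0,0,-7,0,0,0,0,0,3,-6,0,0,0,0,0,2.5,-6,0,0,0,0,0,2.5,-6,0,0,0,0,0,3,-5.5,0,0,0,0,0,2.5,-5.5,0,0,0,0,0,2.5,-5,0,0,0,0,0,3,-5,0,0,0,0,0,3,-5,0,0,0,0,0,3,-5,0,0,0,0,0,0,0,0,0]'

```text
time_s: 7.15
tcp_pos: [0.6107, -0.1194, 0.1744]
orientation: [-0.123, 0.958, 0.034, 0.257]
contact_force: [0.7, 0.4, 0.0]
width: -0.0004
```

```bash
python3 st.py
```

```text
t 7.15 u,v,n mm [ 44.7 -68.7   2.4] rot err [ 0.02  0.05 -0.09] w -0.0004040563127620998 F [0.7 0.4 0. ] [-0.68  0.08  1.    2.07 -0.57  0.65  2.52]
```

Emit:
send_rows --steps '[0,0,0,-3,5,0,0,0,0,0,0,0,-12,0,0,0,0,0,0,-12,0,0,0,0,0,0,-12,0,0,0,0,-2,14,0,0,0,0,0,-2,14,0,0,0,0,0,-2,14,0,0,0,0,0,-2,14,0,0,0,0,0,-2,14,0,0,0,0,0,-2,15,0,0,0,0,0,-2,15,0,0,0,0,0,0,0,0,0]'

```text
time_s: 8.65
tcp_pos: [0.581, -0.0163, 0.2147]
orientation: [-0.125, 0.958, 0.034, 0.257]
contact_force: [0.0, 0.1, -0.2]
width: -0.0003
```

```bash
python3 st.py
python3 - <<'E'
from cell import ctrl
import cv2
a=ctrl.get_image('side')[145:305,185:355]
cv2.imwrite('pics/s2.png',cv2.resize(a,None,fx=3.5,fy=3.5,interpolation=cv2.INTER_CUBIC))
E
```

```text
t 8.65 u,v,n mm [62.7 38.6 38.5] rot err [0.15 0.1  0.08] w -0.0002608661634930288 F [ 0.   0.1 -0.2] [-0.72 -0.16  0.71  2.13 -0.05  0.63  1.87]
```

View pics/s2.png

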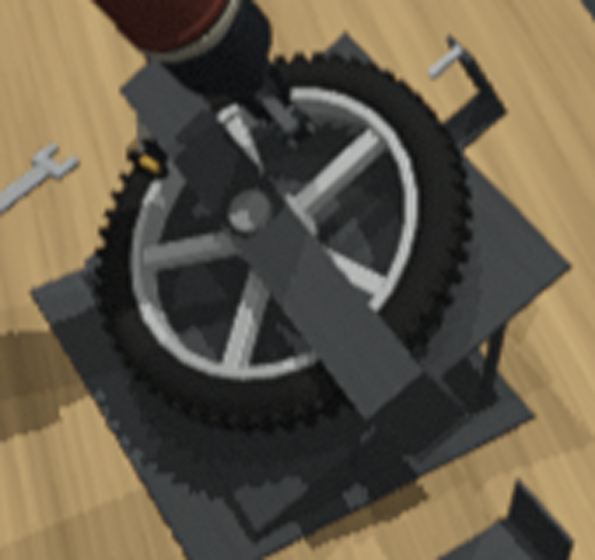

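The wheel turned as planned: the spokes are at about 0° (end at (380,137)) and ±72°, and the valve at (150,162) is near 107°. Next I'll insert and do the second stroke.

Emit:
send_rows --steps '[0,0,0,0,0,12,0,0,0,0,0,0,12,0,0,0,0,0,0,12,0,0,0,0,-2.5,-6.5,0,0,0,0,0,-2.5,-6.5,0,0,0,0,0,-2.5,-6.5,0,0,0,0,0,0,-6.5,0,0,0,0,0,0,-6.5,0,0,0,0,0,0,-6,0,0,0,0,0,0,-6,0,0,0,0,0,0,-6,0,0]'

```text
time_s: 10.07
tcp_pos: [0.6178, -0.0604, 0.1871]
orientation: [-0.124, 0.958, 0.034, 0.257]
contact_force: [-0.8, 2.6, -0.8]
width: 0.0001
```

```bash
python3 st.py
```

```text
t 10.075 u,v,n mm [ 70.  -13.5   2.4] rot err [ 0.09  0.09 -0.02] w 8.689749545215577e-05 F [-0.8  2.6 -0.8] [-0.72  0.01  0.88  2.07 -0.38  0.61  2.24]
```

Emit:
send_rows --steps '[0,0,0,1,-6,0,0,0,0,0,2.5,-6,0,0,0,0,0,2.5,-6,0,0,0,0,0,2.5,-6,0,0,0,0,0,3,-5.5,0,0,0,0,0,2.5,-5.5,0,0,0,0,0,2.5,-5,0,0,0,0,0,3,-5,0,0,0,0,0,3,-5,0,0,0,0,0,2.5,-5,0,0,0,0,0,0,0,0,0]'

```text
time_s: 11.45
tcp_pos: [0.6104, -0.1199, 0.1742]
orientation: [-0.123, 0.958, 0.034, 0.257]
contact_force: [0.9, 0.5, -0.6]
width: 0.0001
```

Emit:
send_rows --steps '[0,0,0,-3,5,0,0,0,0,0,0,0,-12,0,0,0,0,0,0,-12,0,0,0,0,0,0,-12,0,0,0,0,-2,14,0,0,0,0,0,-2,14,0,0,0,0,0,-2,14,0,0,0,0,0,-2,14,0,0,0,0,0,-2,14,0,0,0,0,0,-2,15,0,0,0,0,0,-2,15,0,0,0,0,0,0,0,0,0]'

```text
time_s: 12.95
tcp_pos: [0.5807, -0.0168, 0.2144]
orientation: [-0.125, 0.958, 0.034, 0.257]
contact_force: [-0.8, -0.9, 0.6]
width: 0.0001
```

```bash
python3 st.py
python3 - <<'E'
from cell import ctrl
import cv2
a=ctrl.get_image('side')[145:305,185:355]
cv2.imwrite('pics/s3.png',cv2.resize(a,None,fx=3.5,fy=3.5,interpolation=cv2.INTER_CUBIC))
E
```

```text
t 12.95 u,v,n mm [62.2 38.1 38.5] rot err [0.15 0.1  0.08] w 5.089271728906076e-05 F [-0.8 -0.9  0.6] [-0.67 -0.16  0.67  2.13 -0.07  0.63  1.89]
```

View pics/s3.png

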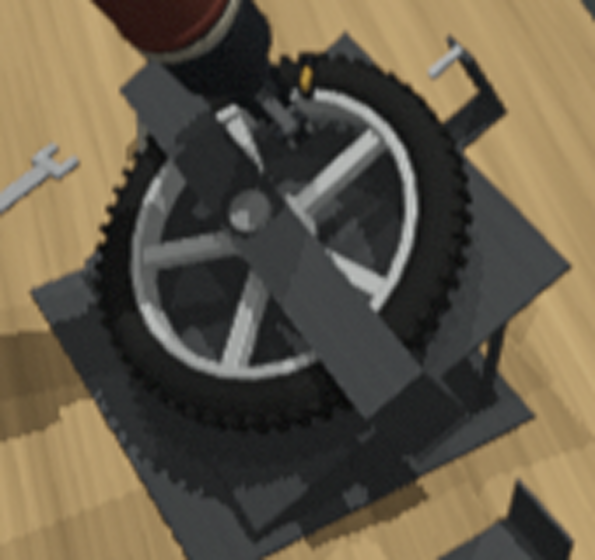

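```bash
cat > phi.py <<'E'
import sys
from h import *
q=np.load('q.npy')
def phi(obs,g):
    f=lambda p:np.array([proj('side',world(q,valve(p[0]) if k=='v' else spoke(p[0],k)))[0]-((np.array(uv)+.5)/3.5-.5+[185,145]) for k,uv in obs])
    r=least_squares(lambda p:f(p).ravel(),[g]);print('phi deg',np.degrees(r.x),f(r.x).round(1).tolist())
E
python3 - <<'E'
from phi import *
phi([('v',(306,68)),(4,(380,136)),(1,(145,250)),(2,(232,365))],.6)
def contact(u,v):  # spoke angle touched by finger rect at u,v (finger on ccw side)
    for hx,hy in((11,14.5),(11,11)):
        g=lambda a:(-np.sin(a)*u+np.cos(a)*v)-7-abs(np.sin(a))*hx-abs(np.cos(a))*hy
        from scipy.optimize import brentq
        print((u,v),np.degrees(brentq(g,np.arctan2(v,u)-.7,np.arctan2(v,u))))
contact(44.5,-68.9)
for v in(-10,-15,-20,-25,-30,-35):contact(66,v)
E
```

```text
phi deg [38.21047359] [[2.3, -3.7], [-0.5, -0.8], [0.9, 1.8], [-0.0, 0.4]]
(44.5, -68.9) -72.58270373709337
(44.5, -68.9) -71.8872408257975
(66, -10) -30.687084867160756
(66, -10) -27.72641833034778
(66, -15) -34.64722241384523
(66, -15) -31.908680285664715
(66, -20) -38.28840519993619
(66, -20) -35.77288458575096
(66, -25) -41.61878548619453
(66, -25) -39.31954768327042
(66, -30) -44.654314926410954
(66, -30) -42.559531962613804
(66, -35) -47.415572077458144
(66, -35) -45.51047932836077
```

Valve at about 36–38°, so the last push should finish with the finger at about u=66, v=-18.

Emit:
send_rows --steps '[0,0,0,0,0,12,0,0,0,0,0,0,12,0,0,0,0,0,0,12,0,0,0,0,-2,-6,0,0,0,0,0,-2,-6,0,0,0,0,0,0,-6,0,0,0,0,0,0,-6,0,0,0,0,0,0,-6,0,0,0,0,0,0,-5,0,0,0,0,0,0,-5,0,0,0,0,0,0,-5,0,0,0,0,0,0,-4,0,0,0,0,0,0,-3,0,0,0,0,0,0,-2,0,0,0,0,0,0,-1,0,0,0,0,0,0,0,0,0]'

```text
time_s: 15.0
tcp_pos: [0.6156, -0.066, 0.185]
orientation: [-0.124, 0.958, 0.034, 0.257]
contact_force: [-1.0, 2.0, 0.8]
width: -0.0003
```

```bash
python3 st.py
python3 - <<'E'
from cell import ctrl
import cv2
a=ctrl.get_image('side')[145:305,185:355]
cv2.imwrite('pics/s4.png',cv2.resize(a,None,fx=3.5,fy=3.5,interpolation=cv2.INTER_CUBIC))
E
```

```text
t 15.0 u,v,n mm [ 65.9 -18.3   2.4] rot err [ 0.07  0.08 -0.03] w -0.00034513424474426796 F [-1.   2.   0.8] [-0.66  0.01  0.83  2.07 -0.39  0.61  2.26]
```

View pics/s4.png

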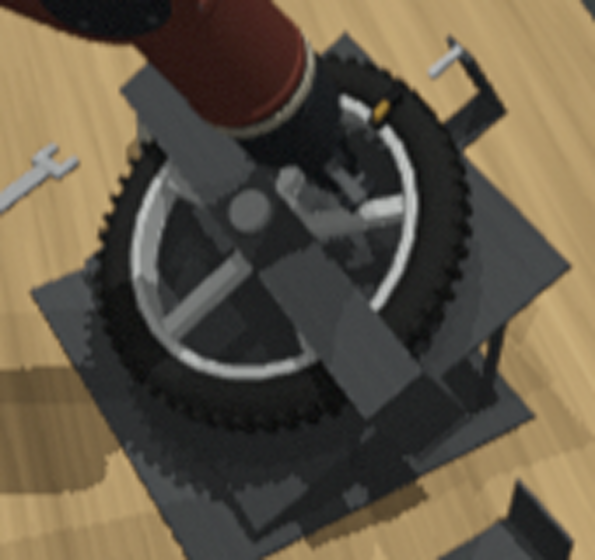

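Run:
```python
from phi import *
phi([('v',(397,92)),(4,(404,205)),(2,(172,332))],0.)
phi([('v',(397,92))],0.);phi([(4,(404,205))],0.);phi([(2,(172,332))],0.)
```

```text
phi deg [3.36253708] [[1.2, -0.9], [1.2, -1.3], [-0.6, -0.7]]
phi deg [3.78350006] [[0.9, -1.1]]
phi deg [1.56031657] [[1.3, -0.1]]
phi deg [4.86984501] [[-0.0, 0.0]]
```

About +3.4° remains, so 4 mm more, then back off and withdraw up and away.

Emit:
send_rows --steps '[0,0,0,0,-2,0,0,0,0,0,0,-1,0,0,0,0,0,0,-1,0,0,0,0,0,0,0,0,0,0,0,0,0,5,0,0,0,0,0,0,7,0,0,0,0,0,0,0,-10,0,0,0,0,0,0,-12,0,0,0,0,0,0,-20,0,0,0,0,0,0,-25,0,0,0,0,0,0,-25,0,0,0,0,0,0,-25,0,0,0,0,0,0,-25,0,0,0,0,20,30,0,0,0,0,0,20,30,0,0,0,0,0,20,30,0,0,0,0,0,20,30,0,0,0,0,0,0,0,0,0]'

```text
time_s: 17.3
tcp_pos: [0.4785, -0.0094, 0.2856]
orientation: [-0.124, 0.957, 0.034, 0.26]
contact_force: [0.2, -0.9, 1.0]
width: -0.0001
```

```bash
python3 st.py
python3 - <<'E'
from cell import ctrl
import cv2
import numpy as np
a=ctrl.get_image('side')[145:305,185:355];b=ctrl.get_image('top')
cv2.imwrite('pics/t5full.png',b)
f=lambda x:cv2.resize(x,None,fx=3.5,fy=3.5,interpolation=cv2.INTER_CUBIC)
cv2.imwrite('pics/s5.png',f(a));cv2.imwrite('pics/t5.png',f(b[75:245,175:385]))
E
```

```text
t 17.3 u,v,n mm [ 13.8  71.3 148.7] rot err [0.01 0.39 0.02] w -7.894092044748764e-05 F [ 0.2 -0.9  1. ] [ 0.08 -0.38 -0.04  2.18 -0.22  0.85  1.98]
```

View pics/s5.png

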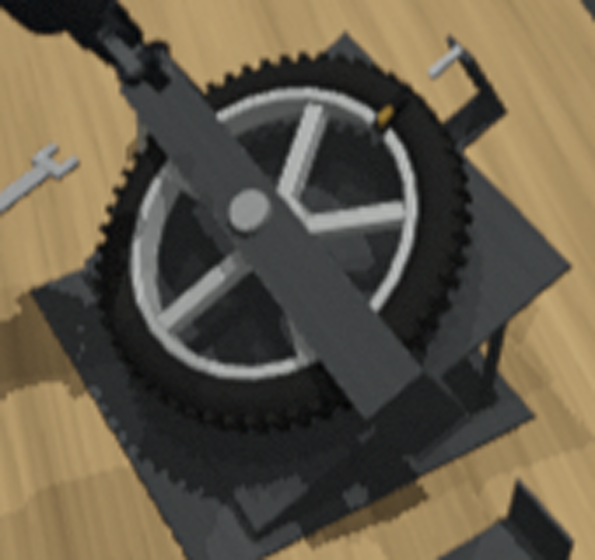

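View pics/t5.png

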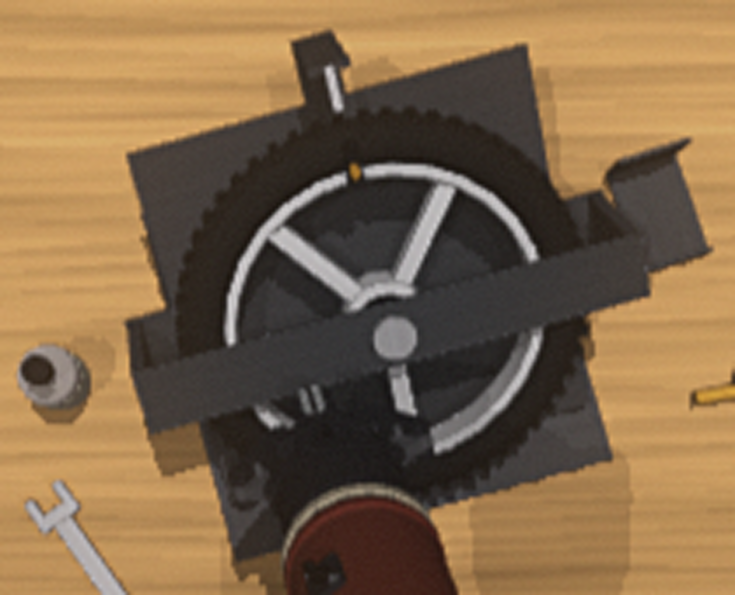

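Emit:
send_rows --steps '[0,0,0,-20,-10,5,0,0,0,0,-20,-10,10,0,0,0,0,-10,0,10,0,0,0,0,0,0,0,0,0,0,0,0,0,0,0]'

```text
time_s: 18.02
tcp_pos: [0.5375, -0.0121, 0.2893]
orientation: [-0.126, 0.957, 0.035, 0.26]
contact_force: [-0.9, 0.3, 0.1]
width: 0.0002
```

```bash
python3 st.py
python3 - <<'E'
from phi import *
phi([('v',(401,100)),(4,(404,210)),(3,(316,108)),(2,(165,325))],0.)
phi([(4,(404,210))],0.);phi([(3,(316,108))],0.);phi([(2,(165,325))],0.)
t=lambda P:((proj('top',world(q,P))[0]-[175,75]+.5)*3.5-.5).round(0)
for d in(-4,0,4):
    p=np.radians(d);print(d,'top crop: brass',t(pt(.124*np.cos(p),.124*np.sin(p),.0255)),'spokes',t(spoke(p,4)),t(spoke(p,0)))
E
```

```text
t 18.025 u,v,n mm [ 64.4  53.7 123.7] rot err [0.26 0.39 0.21] w 0.0002015372686794743 F [-0.9  0.3  0.1] [ 0.07 -0.24 -0.02  2.07 -0.22  0.81  1.99]
phi deg [20.47414292] [[-11.2, -10.1], [-1.4, -13.2], [11.3, 62.1], [8.9, 8.0]]
phi deg [-0.64950168] [[1.3, -0.0]]
phi deg [143.77698284] [[0.1, -1.0]]
phi deg [0.12364621] [[0.3, -0.2]]
-4 top crop: brass [365. 162.] spokes [457. 186.] [280. 223.]
0 top crop: brass [353. 165.] spokes [447. 182.] [273. 231.]
4 top crop: brass [340. 169.] spokes [438. 179.] [266. 239.]
```

The valve is within about 1° of the pointer line in both views. The only misfit came from one spoke index I mislabelled in the combined fit. The arm is clear of everything, so I'm handing in.

```bash
python3 -c "
from cell import ctrl
print(ctrl.hand_in())"
```

```text
the job is handed in; nothing more can be done
None
```

I turned the wheel about 140° clockwise with closed fingertips, using three spoke strokes above the bar and a final 4 mm nudge. I then pulled the arm clear and handed the job in at about 18 s; no verdict was reported.

- **Valve position:** the last pictures put the valve within about 1° of the pointer line. Two spokes in the side view gave -0.6° and +0.1°, and in the top view the brass and spokes matched 0°. The allowance is about 6°.
- **Rest:** I took no picture after the last small arm move and did not measure the wheel's speed. The fingers had already been off the wheel for over 2 s by then.
- **Forces:** the readings between moves were at most about 3 N. I did not record the peaks within strokes.
- **Loose things:** the oil, spanner and bracket look unmoved where the last pictures show them. I did not check the gauge closely.
- **Things that went wrong:**
  - My first insertion went 15 mm too deep, with only about 1 N felt, and I corrected it before pushing.
  - One retreat brought joint 2 to its -0.38 limit, so I moved it back to -0.24.
  - The last combined angle fit came out at a wrong 20° because I mislabelled one spoke, so I ignored it and used the checks above.

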